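# Turn the bench sign to its cross face

### The job

The bench is taken from now on, so its sign must say hands off: of the two swivel signs, take the one with the round board and turn it half a turn (the peg on its bar is there to turn it by), so that the face with the cross looks to the front of the bench, where the ring face looks now. Leave it standing square, with its bar in line with the long sides of its base, and do not turn the sign with the square board.

Things in the scene. Friction and masses are not known exactly. Their poses are not given: they have to be found in the camera images.
- round_sign_peg (a point): Turning peg of the round sign, the one to turn: wooden, upright, round, 14 mm diameter, 34 mm tall, standing on the sign's cross-bar (140 mm long, 16 mm thick, bar top 125 mm above the bench), 55 mm to one side of the swivel axis. The point is on the peg's axis, 145 mm above the bench: 20 mm above the bar, 14 mm below the peg's top. Being round, it slips round in a light grip.
- round_sign_pivot (a point): Point on the round sign's vertical swivel axis, 145 mm above the bench, fixed to its base (dark wood, 70 x 110 x 14 mm, screwed down). x: square to the base's long sides, away from the robot (within 20 degrees); y: along them, to the left; z up. From here the peg is at x 0, y +55 mm at joint 0, and at x 0, y -55 mm half a turn later.
- round_sign (a joint): Turn of the round sign (pale disc, 84 mm diameter, under the bar), rad, counter-clockwise from above. 0: ring face to the front, peg left; +3.14 or -3.14: face with the raised diagonal cross to the front, peg right. Turns either way (stops at +-3.8), needs about 1 N at the peg, stays where left, starts within 0.3 of 0.
- square_sign_peg (a point): The same point on the peg of the other sign, which must not be turned: built alike, but with a square board of 84 x 84 mm in place of the disc. It stands at least 200 mm from the round sign, axis to axis.

How it is judged:
By the outcome, as a careful person would: the job done as asked, in the order asked, and still so for the second after the job is handed in, with the robot touching nothing.
It also fails if it takes over 34 s, if anything falls off the work surface, if the arm or the gripper's body presses on something with over 40 N, if the wrist force passes 120 N, or if a joint passes its speed limit or range.

### The arm

A 7-joint arm with a two-finger parallel gripper is mounted at the origin on a cart in front of the work surface, level with it; the furniture and walls round the work are solid. World frame = base frame: x ahead of the robot, y to its left, z up, the work surface at z = 0. Lengths are in m, angles in degrees, forces in N, time in s.
With the tool pointing down it reaches from about 0.35 to 0.9 m from the base axis. Payload 8.1 kg.
Tool frame: the origin (TCP) lies at the very end of the fingers, on their centre line; the grasp point (between the pads) lies 19 mm behind it; z points along the fingers, y is the line along which they close (so a half turn about z gives the same grasp; the last joint's range is limited). The gripper opens to 85 mm and grips with 20 to 120 N. Pads are 22 mm wide; open, the fingers measure 114 mm over their backs; the gripper's body (76 mm by 85 mm) begins 54 mm behind the grasp point. The pads swing forward as they close: fully open they stand 13 mm farther back than shut.
Start: joints at [63.22, 24.895, 1.432, 90.138, -0.665, 64.973, -4.303], TCP at [0.223, -0.584, 0.231] pointing down, gripper open.
Joint ranges: [-149.89, 149.89], [-25.12, 119.58], [-72.63, 75.52], [4.76, 147.25], [-75.54, 255.54], [6.69, 114.76], [-157.13, 157.13]. Speed limits (degrees/s): [127.2, 127.2, 172.46, 172.46, 180, 180, 180].

### API

Orientations are given as a 3x3 rotation matrix whose columns are the frame's x, y, z axes.
In Python, from bench import ctrl gives the robot as it stands. The module is installed in compiled form; this text tells all that it offers.
- The arm moves only by the tool send_rows, never from a script. Its argument "motion" is a list that holds one entry, the list of rows, each a list of 6 numbers: the shift along the world's x, y, z in m, then the turn, a rotation vector about the world's x, y, z in rad. A call has 1 to 8 rows; each row shifts and turns the commanded pose from where the row before left it; what a row does not reach is not made up. A row lasts 1/8 s, in which the tool goes at most 62.5 mm and 10.7 degrees, less where a joint would pass 70% of its speed; a pose out of reach is approached as far as the arm can. A call with a gripper value outside its range is refused whole. "claw" is the opening, from 0 (shut) to 1 (fully open), set as the call begins (left out, the last holds). The fingers move at their own pace and stop on an object; "newtons" is the grip in N (left out, the last holds). Time passes only in rows, so rows that do not move let the fingers close. It gives the time, the measured TCP pose, the force, the opening and the grip force at its end, in the units of the state.
- ctrl.state(): the state, without advancing time (a new reading comes with each control period).
- ctrl.camera(name): name is "scene" or "top" or "wrist"; returns a dict with "pixels" (400x640x3 uint8, red, green, blue), "vfov" (degrees; the focal length in pixels is half the picture's height over the tangent of half this angle, whatever the lens; pixels are square), "cx", "cy" (the principal point, pixels), "dist_coeffs" ([k1, k2, p1, p2, k3] as OpenCV has them; the pictures are not rectified), "position" and "attitude" of the camera in the world; the wrist camera has in their place "T_tool_cam" (4x4, takes a point from camera to tool coordinates, whose origin is the TCP and whose axes are the flange's). Camera axes: x right, y up, looking along -z (the intrinsics and any distortion apply to the point x, -y, -z); pixel columns grow to the right and rows downward; lengths in m; the calibration is good to about 2 mm. A picture is of the moment at which its call begins: read the wrist's pose just before it. There is no depth.
- ctrl.close_job(): hands the job in; it is judged then, once.
The state is a dict: "t": time; "joints": joint angles; "joint_velocities": joint speeds; "joint_efforts": joint torques, N m; "eef_pos": TCP position; "eef_rot": TCP orientation; "contact_force": force on the tool from outside, world axes, zero at the start; "wrist_torque": the same for the moment, N m; "finger_gap": finger opening in m; "grasp_force": force on a finger pad.
Only numpy, scipy, OpenCV 4.12 (cv2) and the standard library are available. Lean on these libraries where they do the work, as an engineer would, in place of code of your own. Each camera call takes 0.05 s, during which the arm holds its last target. There are 200 camera calls.

## Working session

There is one attempt and no reset: what is moved stays moved. The work goes in short steps, Python scripts to look and compute and a tool call to move; the robot and the scene stay as the last step left them, time stands still between calls to the robot, and variables do not carry over. Pictures are saved under pics/ and viewed, at most 10 in all, crops included, and the job is handed in when it is done.

Besides the shell and the picture viewer there is one more tool, called after ">>>" by a JSON object that holds its "fn" and its "kwargs". send_rows: Moves the arm, as the interface text tells. Its arguments: {"type":"object","properties":{"motion":{"type":"array","items":{"type":"array","items":{"type":"array","items":{"type":"number"}}}},"claw":{"type":"number"},"newtons":{"type":"number"}},"required":["motion"]}

```bash
mkdir -p pics; cat > h.py <<'E'
import numpy as np, cv2, pickle
from bench import ctrl
def snap(n,f):
    s=ctrl.state(); c=ctrl.camera(n); c['s']=s
    cv2.imwrite(f'pics/{f}.png',c['pixels'][:,:,::-1]); pickle.dump(c,open(f'pics/{f}.pkl','wb')); return c
def load(f): return pickle.load(open(f'pics/{f}.pkl','rb'))
def cam(c):
    f=200/np.tan(np.radians(c['vfov'])/2)
    K=np.array([[f,0,c['cx']],[0,f,c['cy']],[0,0,1.]])
    if 'position' in c: R=np.array(c['attitude']);p=np.array(c['position'])
    else:
        T=np.array(c['T_tool_cam']);Rt=np.array(c['s']['eef_rot']);R=Rt@T[:3,:3];p=Rt@T[:3,3]+np.array(c['s']['eef_pos'])
    return K,np.array(c['dist_coeffs'],float),R,p
def ray(c,uv):
    K,d,R,p=cam(c); x,y=cv2.undistortPoints(np.array([[uv]],float),K,d)[0,0]
    return p,R@np.array([x,-y,-1.])
def atz(c,uv,z):
    p,v=ray(c,uv); return p+v*(z-p[2])/v[2]
def proj(c,P):
    K,d,R,p=cam(c); q=(np.atleast_2d(P)-p)@R; q=q*[1,-1,-1]
    return cv2.projectPoints(q,np.zeros(3),np.zeros(3),K,d)[0][:,0]
E
python3 - <<'E'
from h import *
for n in ('scene','top'):
    c=snap(n,n+'0'); print(n,c['position'],np.array(c['attitude']).round(2).tolist(),c['vfov'])
s=ctrl.state();print(s['t'],np.round(s['eef_pos'],3),np.round(s['eef_rot'],3).tolist(),s['contact_force'])
E
```

```text
scene [0.07966807 0.52672565 0.81041744] [[-0.72, 0.49, -0.48], [-0.69, -0.52, 0.5], [-0.0, 0.7, 0.72]] 42.003862447059134
top [0.35763118 0.02083303 1.07690411] [[0.03, 0.98, -0.19], [-1.0, 0.03, -0.01], [-0.01, 0.19, 0.98]] 43.56386318384515
0.1 [ 0.223 -0.583  0.231] [[0.934, 0.357, -0.001], [0.357, -0.934, 0.001], [-0.0, -0.001, -1.0]] [-0.47540531 -0.04958546  0.13060003]
```

View pics/scene0.png

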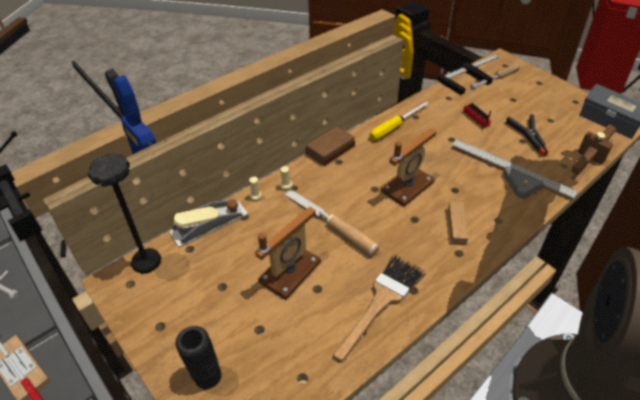

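View pics/top0.png

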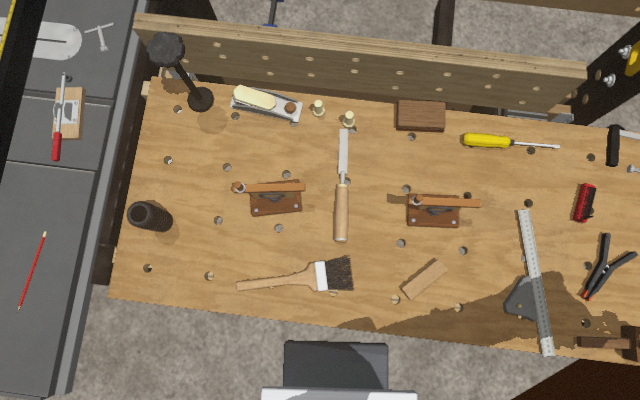

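```bash
python3 - <<'E'
from h import *
a=cv2.imread('pics/scene0.png');b=cv2.imread('pics/top0.png')
r=lambda i:cv2.resize(i,(400,300),interpolation=cv2.INTER_CUBIC)
cv2.imwrite('pics/c1.png',np.vstack([np.hstack([r(a[205:301,234:362]),r(a[120:216,350:478])]),np.hstack([r(b[165:225,220:300+20][:,:80]),r(b[165:225,220:320][:,20:100])])])) if 0 else cv2.imwrite('pics/c1.png',np.vstack([np.hstack([r(a[205:301,234:362]),r(a[120:216,350:478])]),np.hstack([r(b[160:235,225:325]),r(b[170:245,390:490])])]))
E
```

```text
(no output)
```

View pics/c1.png

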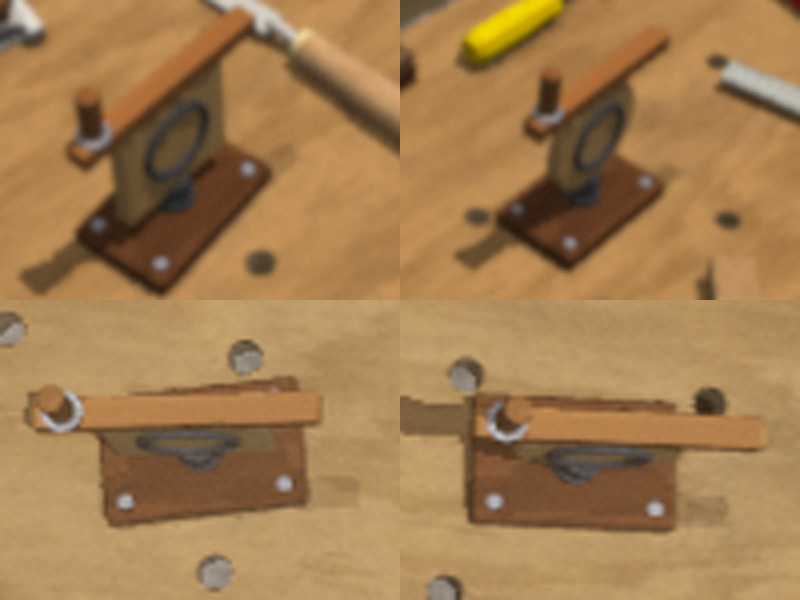

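```bash
cat >> h.py <<'E'
T=lambda x,y:(390+(x-400)/4,170+(y-300)/4)
S=lambda x,y:(350+(x-400)/3.125,120+y/3.125)
E
python3 - <<'E'
from h import *
t=load('top0');s=load('scene0')
def tri(a,b):
    p,v=ray(t,a);q,w=ray(s,b);A=np.c_[v,-w];k=np.linalg.lstsq(A,q-p,rcond=None)[0]
    return ((p+k[0]*v+q+k[1]*w)/2).round(4),np.linalg.norm(p+k[0]*v-q-k[1]*w).round(4)
pr=lambda n,c,u,z:print(n,atz(c,u,z).round(4))
for n,u in dict(FL=(470,522),FR=(675,529),BL=(472,393),BR=(677,402),sL=(494,501),sR=(655,509)).items(): pr('top '+n,t,T(*u),.014)
for n,u in dict(sBL=(516,209),sBR=(644,182),sFL=(569,243),FL=(569,262),BL=(498,215),FR=(663,182)).items(): pr('scene '+n,s,S(*u),.014)
print('sFL',tri(T(494,501),S(569,243)))
for n,u in dict(barR_b=(765,419),barR_f=(764,450),barLf=(478,430)).items(): pr('top '+n,t,T(*u),.125)
pr('peg top',t,T(518,412),.159)
pr('peg ring',t,T(507,421),.125)
pr('scene pegtop',s,S(550,76),.159)
pr('scene pegring',s,S(547,112),.125)
pr('scene barR end',s,S(662,35),.125)
pr('sq peg top',t,(225+50/4,160+98/4),.159)
E
```

```text
top FL [ 0.4894 -0.1392  0.014 ]
top FR [ 0.4886 -0.2484  0.014 ]
top BL [ 0.5594 -0.1404  0.014 ]
top BR [ 0.5575 -0.2508  0.014 ]
top sL [ 0.5011 -0.152   0.014 ]
top sR [ 0.4991 -0.2379  0.014 ]
scene sBL [ 0.5473 -0.1494  0.014 ]
scene sBR [ 0.4984 -0.2341  0.014 ]
scene sFL [ 0.4999 -0.1487  0.014 ]
scene FL [ 0.4888 -0.1344  0.014 ]
scene BL [ 0.5527 -0.136   0.014 ]
scene FR [ 0.4886 -0.2436  0.014 ]
sFL (array([ 0.5019, -0.1526,  0.0096]), np.float64(0.0007))
top barR_b [ 0.5294 -0.2647  0.125 ]
top barR_f [ 0.5142 -0.2638  0.125 ]
top barLf [ 0.5203 -0.1264  0.125 ]
peg top [ 0.5235 -0.1397  0.159 ]
peg ring [ 0.5251 -0.1404  0.125 ]
scene pegtop [ 0.5218 -0.1333  0.159 ]
scene pegring [ 0.5239 -0.138   0.125 ]
scene barR end [ 0.5168 -0.2551  0.125 ]
sq peg top [0.5401 0.2008 0.159 ]
```

The top crop shows that the right-hand sign (top px ~(435,210)) has the round board. Its peg top is at about (419,198) and its base spans u 408–459, v 193–227. The left-hand sign, at about (275,195), has the square board.

I'm moving above the round sign's peg.

>>> {"fn": "send_rows", "kwargs": {"motion": [[[0.018, 0.028, 0.003, 0, 0, -0.095], [0.019, 0.028, 0.003, 0, 0, -0.095], [0.019, 0.028, 0.003, 0, 0, -0.095], [0.019, 0.028, 0.003, 0, 0, -0.095], [0.019, 0.028, 0.003, 0, 0, -0.095], [0.019, 0.028, 0.003, 0, 0, -0.095], [0.019, 0.028, 0.003, 0, 0, -0.095], [0.019, 0.028, 0.003, 0, 0, -0.095]]], "claw": 0.6}}

```text
t: 1.1
eef_pos: [0.3743, -0.3587, 0.2551]
eef_rot: [[0.922, -0.388, -0.001], [-0.388, -0.922, 0.0], [-0.001, -0.0, -1.0]]
contact_force: [0.2, 0.5, 0.6]
finger_gap: 0.0512
grasp_force: 0.0
```

>>> {"fn": "send_rows", "kwargs": {"motion": [[[0.019, 0.028, 0, 0, 0, -0.095], [0.019, 0.028, 0, 0, 0, -0.095], [0.019, 0.028, 0, 0, 0, -0.095], [0.019, 0.028, 0, 0, 0, -0.095], [0.019, 0.028, 0, 0, 0, -0.095], [0.019, 0.028, 0, 0, 0, -0.095], [0.018, 0.027, 0, 0, 0, -0.095], [0, 0, 0, 0, 0, -0.095]]]}}

```text
t: 2.1
eef_pos: [0.5072, -0.1618, 0.2548]
eef_rot: [[0.405, -0.914, -0.0], [-0.914, -0.405, 0.001], [-0.001, -0.0, -1.0]]
contact_force: [-0.6, -0.5, -0.4]
finger_gap: 0.0513
grasp_force: 0.0
```

```bash
python3 - <<'E'
from h import *
c=snap('wrist','w1');s=ctrl.state();print(s['t'],np.round(s['joints'],1),np.round(s['eef_pos'],4),np.round(s['eef_rot'],3).tolist(),s['finger_gap'])
cv2.imwrite('pics/w1b.png',cv2.resize(cv2.imread('pics/w1.png'),(800,500),interpolation=cv2.INTER_CUBIC))
E
```

```text
2.15 [   9.8   15.1    2.9  101.3   -0.9   63.7 -143.5] [ 0.5064 -0.1633  0.2548] [[0.399, -0.917, -0.001], [-0.917, -0.399, 0.001], [-0.001, 0.001, -1.0]] 0.05097843026458744
```

View pics/w1b.png

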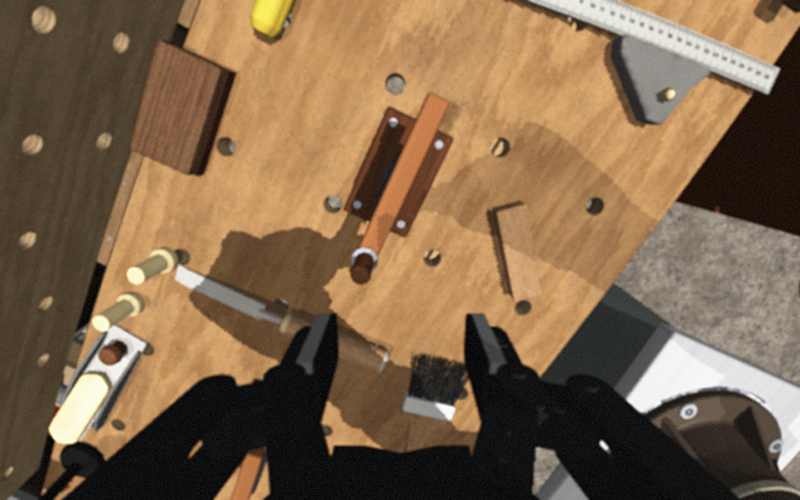

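```bash
python3 - <<'E'
from h import *
c=load('w1')
f=lambda x,y,z:atz(c,(x/1.25,y/1.25),z).round(4)
sc=[f(*u,.0145) for u in ((393,123),(438,145),(357,204),(401,224))]
print(sc,np.mean(sc,0))
print('bar R',f(427,94,.125),f(448,101,.125)); print('pegtop',f(361,272,.159),'ring',f(364,258,.125))
print(ctrl.state()['eef_pos'])
E
```

```text
[array([ 0.548 , -0.2371,  0.0145]), array([ 0.5007, -0.2362,  0.0145]), array([ 0.55  , -0.1521,  0.0145]), array([ 0.5017, -0.1511,  0.0145])] [ 0.5251   -0.194125  0.0145  ]
bar R [ 0.5323 -0.262   0.125 ] [ 0.5179 -0.2637  0.125 ]
pegtop [ 0.5266 -0.1424  0.159 ] ring [ 0.527  -0.1404  0.125 ]
[ 0.5063513  -0.16330752  0.25481446]
```

>>> {"fn": "send_rows", "kwargs": {"motion": [[[0.01, 0.012, 0, 0, 0, 0], [0.009, 0.012, 0, 0, 0, 0], [0, 0, -0.03, 0, 0, 0], [0, 0, -0.03, 0, 0, 0], [0, 0, -0.02, 0, 0, 0], [0, 0, 0, 0, 0, 0], [0, 0, 0, 0, 0, 0]]]}}

```text
t: 3.02
eef_pos: [0.5257, -0.1407, 0.1761]
eef_rot: [[0.404, -0.915, 0.001], [-0.915, -0.404, -0.0], [0.0, -0.001, -1.0]]
contact_force: [0.4, 0.0, 1.1]
finger_gap: 0.0515
grasp_force: 0.0
```

```bash
python3 - <<'E'
from h import *
s=ctrl.state();print(s['t'],np.round(s['joints'],1),np.round(s['eef_pos'],4),np.round(s['eef_rot'],3).tolist(),s['contact_force'])
c=snap('wrist','w2');t=snap('top','t2')
print(proj(t,[.5255,-.1395,.159]))
cv2.imwrite('pics/w2b.png',np.hstack([cv2.resize(c['pixels'][200:400,220:420,::-1],(400,400)),cv2.resize(t['pixels'][150:250,370:470,::-1],(400,400))]))
E
```

```text
3.025 [   8.    20.5    1.8  105.7   -0.8   53.7 -146. ] [ 0.5257 -0.1407  0.1761] [[0.404, -0.915, 0.001], [-0.915, -0.404, -0.0], [0.0, -0.001, -1.0]] [0.44789715 0.00699491 1.10111892]
[[419.36454114 196.93617768]]
```

View pics/w2b.png

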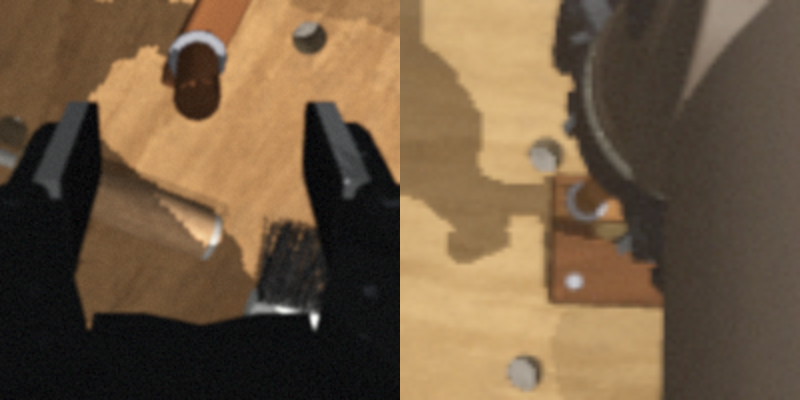

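>>> {"fn": "send_rows", "kwargs": {"motion": [[[0, 0, -0.02, 0, 0, 0], [0, 0, -0.022, 0, 0, 0], [0, 0, 0, 0, 0, 0]]]}}

```text
t: 3.5
eef_pos: [0.5244, -0.1407, 0.1329]
eef_rot: [[0.404, -0.915, -0.002], [-0.915, -0.404, 0.0], [-0.001, 0.001, -1.0]]
contact_force: [-0.1, 1.0, -0.4]
finger_gap: 0.0511
grasp_force: 0.0
```

```bash
python3 - <<'E'
from h import *
s=ctrl.state();print(np.round(s['eef_pos'],4),s['contact_force'])
print(atz(load('w2'),(318.5,248),.159))
E
```

```text
[ 0.5244 -0.1407  0.1329] [-0.10529429  0.97745887 -0.40804946]
[ 0.52701613 -0.14134788  0.159     ]
```

>>> {"fn": "send_rows", "kwargs": {"motion": [[[0, 0, 0, 0, 0, 0], [0, 0, 0, 0, 0, 0], [0, 0, 0, 0, 0, 0], [0, 0, 0, 0, 0, 0], [0, 0, 0, 0, 0, 0], [0, 0, 0, 0, 0, 0]]], "claw": 0, "newtons": 20}}

```text
t: 4.25
eef_pos: [0.5258, -0.1409, 0.1344]
eef_rot: [[0.404, -0.915, 0.002], [-0.915, -0.404, -0.0], [0.001, -0.002, -1.0]]
contact_force: [-1.8, 0.5, 6.0]
finger_gap: 0.0134
grasp_force: 20.7
```

```bash
python3 - <<'E'
import numpy as np
a=np.radians(np.arange(25)*7.5-1.2)
P=.0545*np.c_[-np.sin(a),np.cos(a)]
print(np.diff(P.round(4),axis=0).round(4).tolist(),P[8],P[16])
E
```

```text
[[-0.0071, -0.0003], [-0.007, -0.0013], [-0.0068, -0.0021], [-0.0065, -0.003], [-0.006, -0.0039], [-0.0054, -0.0046], [-0.0048, -0.0052], [-0.0041, -0.0059], [-0.0033, -0.0063], [-0.0024, -0.0067], [-0.0016, -0.007], [-0.0006, -0.0071], [0.0003, -0.0071], [0.0013, -0.007], [0.0021, -0.0068], [0.003, -0.0065], [0.0039, -0.006], [0.0046, -0.0054], [0.0052, -0.0048], [0.0059, -0.0041], [0.0063, -0.0033], [0.0067, -0.0024], [0.007, -0.0016], [0.0071, -0.0006]] [-0.04661735  0.02823247] [-0.04775871 -0.02625558]
```

>>> {"fn": "send_rows", "kwargs": {"motion": [[[-0.0071, -0.0003, 0, 0, 0, 0.1], [-0.007, -0.0013, 0, 0, 0, 0.1], [-0.0068, -0.0021, 0, 0, 0, 0.1], [-0.0065, -0.003, 0, 0, 0, 0.1], [0, 0, 0, 0, 0, 0]]]}}

```text
t: 4.88
eef_pos: [0.4986, -0.1477, 0.1344]
eef_rot: [[0.728, -0.685, 0.003], [-0.685, -0.728, -0.0], [0.002, -0.002, -1.0]]
contact_force: [2.1, 0.8, 5.8]
finger_gap: 0.0129
grasp_force: 20.7
```

Forces are small, so I'm continuing.

>>> {"fn": "send_rows", "kwargs": {"motion": [[[-0.006, -0.0039, 0, 0, 0, 0.1], [-0.0054, -0.0046, 0, 0, 0, 0.1], [-0.0048, -0.0052, 0, 0, 0, 0.1], [-0.0041, -0.0059, 0, 0, 0, 0.1], [-0.0033, -0.0063, 0, 0, 0, 0.1], [-0.0024, -0.0067, 0, 0, 0, 0.1], [-0.0016, -0.007, 0, 0, 0, 0.1], [-0.0006, -0.0071, 0, 0, 0, 0.1]]]}}

```text
t: 5.88
eef_pos: [0.4705, -0.1938, 0.1344]
eef_rot: [[0.999, 0.047, 0.002], [0.047, -0.999, 0.0], [0.002, -0.0, -1.0]]
contact_force: [2.3, 2.4, 6.8]
finger_gap: 0.0134
grasp_force: 20.8
```

>>> {"fn": "send_rows", "kwargs": {"motion": [[[0.0003, -0.0071, 0, 0, 0, 0.1], [0.0013, -0.007, 0, 0, 0, 0.1], [0.0021, -0.0068, 0, 0, 0, 0.1], [0.003, -0.0065, 0, 0, 0, 0.1], [0.0039, -0.006, 0, 0, 0, 0.1], [0.0046, -0.0054, 0, 0, 0, 0.1], [0, 0, 0, 0, 0, 0]]]}}

```text
t: 6.75
eef_pos: [0.4854, -0.2335, 0.1343]
eef_rot: [[0.8, 0.601, 0.001], [0.601, -0.8, -0.001], [0.001, 0.001, -1.0]]
contact_force: [-1.0, 1.2, 8.7]
finger_gap: 0.0131
grasp_force: 21.1
```

>>> {"fn": "send_rows", "kwargs": {"motion": [[[0.0052, -0.0048, 0, 0, 0, 0.1], [0.0059, -0.0041, 0, 0, 0, 0.1], [0.0063, -0.0033, 0, 0, 0, 0.1], [0.0067, -0.0024, 0, 0, 0, 0.1], [0.007, -0.0016, 0, 0, 0, 0.1], [0.0071, -0.0006, 0, 0, 0, 0.1], [0, 0, 0, 0, 0, 0], [0, 0, 0, 0, 0, 0]]]}}

```text
t: 7.75
eef_pos: [0.5229, -0.2505, 0.1342]
eef_rot: [[0.322, 0.947, 0.0], [0.947, -0.322, -0.001], [-0.001, 0.001, -1.0]]
contact_force: [-2.5, -0.2, 7.8]
finger_gap: 0.0136
grasp_force: 21.1
```

>>> {"fn": "send_rows", "kwargs": {"motion": [[[0, 0, 0, 0, 0, 0], [0, 0, 0, 0, 0, 0], [0, 0, 0, 0, 0, 0], [0, 0, 0, 0, 0, 0]]], "claw": 0.5}}

```text
t: 8.25
eef_pos: [0.5227, -0.2499, 0.1332]
eef_rot: [[0.321, 0.947, -0.0], [0.947, -0.321, 0.0], [0.0, -0.0, -1.0]]
contact_force: [0.6, 0.5, 0.2]
finger_gap: 0.0428
grasp_force: 0.0
```

>>> {"fn": "send_rows", "kwargs": {"motion": [[[0, 0, 0.02, 0, 0, 0], [0, 0, 0.04, 0, 0, 0], [0, 0, 0.04, 0, 0, 0], [-0.02, -0.04, 0.02, 0, 0, 0], [-0.02, -0.04, 0, 0, 0, 0], [-0.02, -0.04, 0, 0, 0, 0], [0, 0, 0, 0, 0, 0], [0, 0, 0, 0, 0, 0]]]}}

```text
t: 9.25
eef_pos: [0.463, -0.3694, 0.2532]
eef_rot: [[0.32, 0.947, 0.0], [0.947, -0.32, 0.001], [0.001, 0.0, -1.0]]
contact_force: [0.5, -0.3, -0.0]
finger_gap: 0.0432
grasp_force: 0.0
```

```bash
python3 - <<'E'
from h import *
s=ctrl.state();print(s['t'],np.round(s['eef_pos'],4),np.round(s['joints'],1))
w=snap('wrist','w3');t=snap('top','t3');c=snap('scene','s3')
cv2.imwrite('pics/v3.png',np.vstack([np.hstack([cv2.resize(t['pixels'][170:245,390:490,::-1],(400,300),interpolation=2),cv2.resize(c['pixels'][120:216,350:478,::-1],(400,300),interpolation=2)]),np.hstack([cv2.resize(w['pixels'][:,:,::-1],(480,300)),np.zeros((300,320,3),np.uint8)])]))
E
```

```text
9.25 [ 0.463  -0.3694  0.2532] [ 53.9  23.9 -29.   91.2  12.1  68.1   3.7]
```

View pics/v3.png

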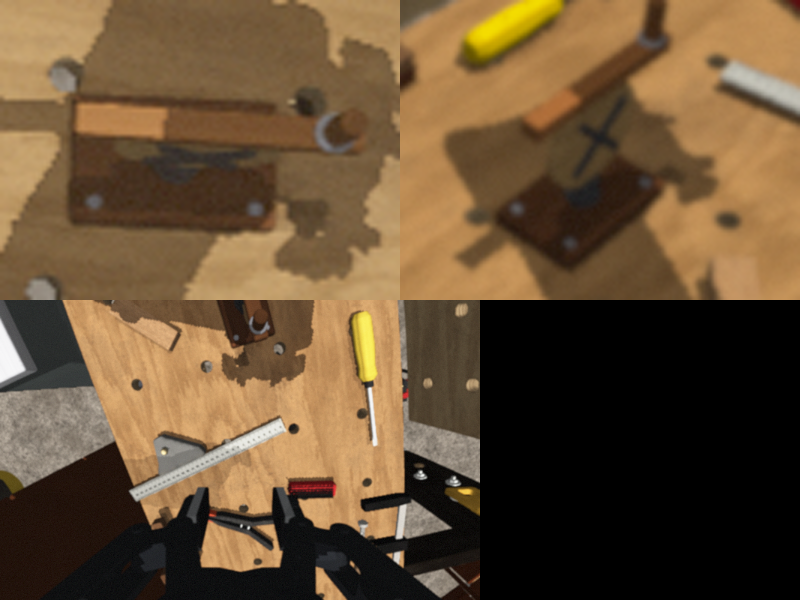

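>>> {"fn": "send_rows", "kwargs": {"motion": [[[0.013, 0.033, 0.005, 0, 0, 0], [0.013, 0.033, 0.005, 0, 0, 0], [0.012, 0.032, 0, 0, 0, 0], [0, 0, 0, 0, 0, 0], [0, 0, 0, 0, 0, 0], [0, 0, 0, 0, 0, 0]]]}}

```text
t: 10.15
eef_pos: [0.5003, -0.2728, 0.2632]
eef_rot: [[0.322, 0.947, -0.0], [0.947, -0.322, -0.0], [-0.0, -0.0, -1.0]]
contact_force: [-0.1, 0.3, -0.1]
finger_gap: 0.0428
grasp_force: 0.0
```

```bash
python3 - <<'E'
from h import *
w=snap('wrist','w4')
p=proj(w,[.5245,-.194,.07])[0].round().astype(int);print(p,w['s']['eef_pos'])
x0,y0=max(0,min(440,p[0]-100)),max(0,min(250,p[1]-75));print(x0,y0)
cv2.imwrite('pics/v4.png',cv2.resize(w['pixels'][y0:y0+150,x0:x0+200,::-1],(800,600),interpolation=2))
E
```

```text
[318 100] [ 0.50033086 -0.27284323  0.26316554]
218 25
```

View pics/v4.png

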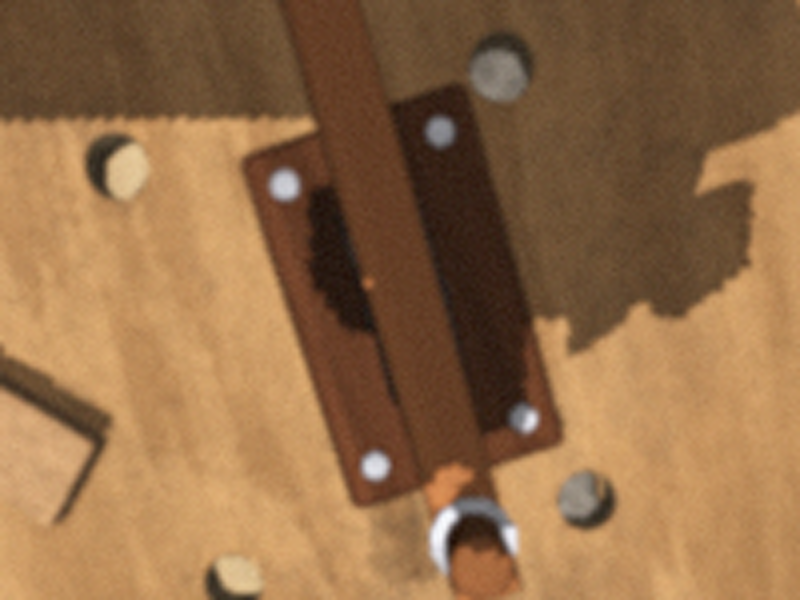

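```bash
python3 - <<'E'
from h import *
c=load('w4');f=lambda x,y,z:atz(c,(218+x/4,25+y/4),z)
d=lambda a,b,z:(lambda v:np.degrees(np.arctan2(-v[0],v[1])).round(2))(f(*a,z)-f(*b,z))
print('screws',d((285,185),(375,466),.0145),d((440,132),(523,418),.0145),'edges',d((247,160),(355,503),.014),d((466,87),(560,435),.014))
# subpixel bar edges via gradient maxima along rows
g=cv2.GaussianBlur(c['pixels'],(0,0),1).astype(float)
for name,(a,b) in dict(L=((285,0),(427,470)),R=((355,0),(487,440))).items():
    pts=[]
    for t in np.linspace(.03,.97,40):
        x,y=218+(a[0]+t*(b[0]-a[0]))/4,25+(a[1]+t*(b[1]-a[1]))/4
        yy=int(round(y)); xs=np.arange(int(x)-4,int(x)+6); gr=np.abs(np.gradient(g[yy,xs],axis=0)).sum(1)
        k=gr[1:-1].argmax()+1; q=(gr[k-1]-gr[k+1])/(2*(gr[k-1]-2*gr[k]+gr[k+1])+1e-9)
        pts.append(atz(c,(xs[k]+np.clip(q,-1,1),yy),.125)[:2])
    pts=np.array(pts); A=np.polyfit(pts[:,1],pts[:,0],1)
    for _ in range(5):
        r=pts[:,0]-np.polyval(A,pts[:,1]); m=abs(r)<2*np.median(abs(r))+1e-5; A=np.polyfit(pts[m,1],pts[m,0],1)
    print(name,'x at axis',np.polyval(A,-.194),'deg',-np.degrees(np.arctan(A[0])),m.sum(),r[m].std())
a,b=(285,0),(427,470);print('hand',d(a,b,.125),d((355,0),(487,440),.125))
sc=[f(*u,.0145) for u in((285,185),(440,132),(375,466),(523,418))];print(np.mean(sc,0))
E
```

```text
screws -1.28 -1.02 edges -1.93 -1.73
L x at axis 0.5183286894110964 deg -0.7856658881222747 29 0.0002825420368564186
R x at axis 0.5331564691338732 deg -2.28406580353609 28 7.775872613884492e-05
hand -1.69 -1.03
[ 0.52573586 -0.19508379  0.0145    ]
```

```bash
python3 -c "
from bench import ctrl
print(ctrl.state()['t'],ctrl.close_job())"
```

```text
the job is handed in; nothing more can be done
10.2 None
```

I turned the round sign half a turn so its cross faces the front. In the pictures its bar lines up with the base's long sides to within about 1°; the arm went nowhere near the square sign, and the job was handed in at 10.2 s with the gripper clear.

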